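# Refit the clamp-on clip tray and tighten its under-shelf knob

## Task

The clip tray that clamps onto the front edge of the little riser shelf has slipped forward. Push its clamp gently back until it is fully home against the edge of the board, then turn the black cross knob under the board (anticlockwise seen from above) until the pad has met the board and the knob feels snug, about 0.55 newton metre; do not overtighten it, and leave the other things on the shelf and the worktop where they are.

Things in the scene. Friction and masses are not known exactly. Their poses are not given: they have to be found in the camera images.
- riser: Grey riser shelf fixed on the worktop: board 200 deep (x) x 460 wide (y) x 16 thick, underside 150 and top 166 above the worktop, on two dark side panels at y = -215 and +215. Origin on the worktop under the middle of the board; x axis points into the shelf, away from its front edge, which is at x = -100 in this frame; z up.
- clamp (a joint): How far the clamp with its tray is drawn out of the shelf, in m, straight along the riser's -x axis: 0 = fully home (spine against the board's edge), at most 0.045. It slides with about 9 N of friction, stays where it is left, and stops hard at home. Clamp, tray, knob and pad move together.
- spine (a point): Middle of the front face of the clamp's spine, the place to push: an upright aluminium plate 44 wide (y), 50 high (122 to 172 above the worktop) and 10 thick. With the clamp home this point is at x = -110, y = 0 in the riser's frame. Its axes are the riser's.
- tray (a point): Middle of the clip tray at rim height (188 above the worktop): a shallow open aluminium tray 85 x 150 x 22 lying on the board, fixed to the clamp's upper jaw behind the spine. Its axes are the riser's.
- knob_hub (a point): Centre of the black cross knob, on its vertical axis, at the height of its arms: 111 above the worktop, 39 below the board's underside, 24 behind the spine's front face, 14 behind the board's edge when home. Hub 32 across; four straight round arms 12 thick, 90 degrees apart, reach 65 from the axis, along this point's x, y, -x and -y axes, which turn with the knob.
- knob_arm_end (a point): Outer end of one of the knob's four alike arms, 65 from its axis. An arm that points out from under the board, from about 40 degrees left (+y) to 70 degrees right of straight forward, can be pushed along by a shut fingertip coming down in front of the board, about 55 from the axis; then take the next arm.
- knob (a joint): Turn of the knob in rad, growing anticlockwise seen from above (front arms move to the right, -y): this tightens and lifts the pad 7 mm a rad. Runs from -0.6 to 3.0, stays where it is left. Turns free with 0.35 N m (6.4 N at 55 mm). Once the pad bears, each 0.1 rad adds 7 N of clamping force and 0.05 N m. Wanted: 18 to 48 N, which is 0.48 to 0.68 N m while turning.
- pad: Round spring pad 20 across, 5 thick, on the stud above the knob; origin in the middle of its lower face, 17 below the board's underside at knob value 0. It meets a rubber facing under the board that stands 1 to 9 mm out, differently each time and out of sight, so the knob value at contact varies by 1.1 rad.
- pot: White round pot, 90 across, 32 high, standing on the riser's board at the left; origin under its middle. Leave alone.
- dropper: Brown dropper bottle, 33 across, 102 high, standing on the riser's board at the right; origin under its middle. Leave alone.
- small_pot: Low white round pot, 84 across, 27 high, standing on the riser's board at the right; origin under its middle. Leave alone.
- bowl: Black tint bowl with a handle, 132 x 158 x 54, on the worktop; origin under its middle. Leave alone.
- timer: Round twist timer, 62 across, 37 high, on the worktop; origin under its middle. Leave alone.
- buds: Round box of cotton buds, 77 across, 80 high, on the worktop; origin under its middle. Leave alone.

How it is judged:
On the way, in this order (a step that is already met when the one before it is completed fails the run):
1. the clamp is fully home against the board's edge (within 2 mm), before the pad bears on the board (value of joint clamp below 0.002 m and contact force between pad and riser below 2 N), for 0.2 s.
2. the knob is turned until the pad clamps the board with more than 18 N, the clamp still home (contact force between pad and riser above 18 N and value of joint clamp below 0.003 m), for 0.2 s.
At the end, for the whole second after the job is handed in: The clamp is home within 3 mm of the board's edge, the pad clamps the board with 18 to 48 N, and the knob is at rest (all of step 2 and contact force between pad and riser below 48 N and velocity of joint knob between -0.05 and 0.05 rad/s); the robot touches nothing.
It fails at once if the screw is overtightened: the pad presses on the board with more than 55 N (contact force between pad and riser above 55 N).
It fails at once if the clamp or its knob is forced: the robot pushes on it with more than 35 N (contact force between any of the fingers, the arm and riser above 35 N).
It fails at once if one of the other things is moved by more than 20 mm (distance of any of pot, dropper, small_pot, bowl, timer, buds from where it was at the start of the episode above 0.02 m).
It also fails if it takes over 72 s, if anything falls off the work surface, if the arm or the gripper's body presses on something with over 40 N, if the wrist force passes 120 N, or if a joint passes its speed limit or range.

## Robot

A 7-joint arm with a two-finger parallel gripper is mounted at the origin on a cart in front of the work surface, level with it; the furniture and walls round the work are solid. World frame = base frame: x ahead of the robot, y to its left, z up, the work surface at z = 0. Lengths are in m, angles in rad, forces in N, time in s.
With the tool pointing down it reaches from about 0.4 to 0.875 m from the base axis. Payload 4.4 kg.
Tool frame: the origin (TCP) lies between the finger pads; the fingertips stand 14 mm ahead of it and the grasp point (between the pads) lies 5 mm behind it (arm.finger_overhang is the z of the fingertips in the tool frame, in m); z points along the fingers, y is the line along which they close (so a half turn about z gives the same grasp; the last joint's range is limited). The gripper opens to 85 mm and grips with 20 to 120 N. Pads are 22 mm wide; open, the fingers measure 114 mm over their backs; the gripper's body (76 mm by 85 mm) begins 54 mm behind the grasp point. The pads swing forward as they close: fully open they stand 13 mm farther back than shut.
Start: joints at [1.121, 0.628, 0.038, 1.517, -0.027, 0.996, -0.02], TCP at [0.243, -0.603, 0.245] pointing down, gripper open.
Joint ranges: [-3.06, 3.06], [-0.37, 2.12], [-1.25, 1.32], [0.18, 2.47], [-1.1, 4.24], [0.23, 1.98], [-2.94, 2.94]. Speed limits (rad/s): [2.57, 2.57, 3.14, 3.14, 3.14, 3.14, 3.14].

## Interface

Orientations are given as a 3x3 rotation matrix whose columns are the frame's x, y, z axes.
In Python, from cell import arm gives the robot as it stands. Calls block until the motion is done:
- arm.move_pose(position, orientation): joint-space move of the TCP to a pose.
- arm.move_linear(position, speed=0.15, orientation=None): straight line of the TCP; orientation=None keeps the orientation; speed is the mean speed in m/s.
- arm.move_joints(angles): joint-space move.
- arm.set_gripper(opening, effort=None): finger opening in m; effort is the grip in N (None keeps the last); returns when the fingers have stopped.
- arm.dwell(seconds).
- arm.ik(position, orientation): joint angles nearest the present ones, or None.
- arm.sense(): the state.
- arm.read_camera(name): name is "scene" or "top"; returns a dict with "color" (480x640x3 uint8, blue, green, red), "range_z" (480x640 float32, m along the optical axis (not along the pixel's ray), 0 where there is no reading), "fx", "fy", "cx", "cy" (pixels), "dist" ([k1, k2, p1, p2, k3] as OpenCV has them; the pictures are not rectified), "T" (4x4, takes a point from camera to world coordinates). Camera axes: x right, y down, z forward; pixel columns grow to the right and rows downward; lengths in m; the calibration is good to about 2 mm. A picture is of the moment at which its call begins.
A pose or a line that the arm cannot do raises arm.Unreachable and nothing moves.
- arm.sign_off(): hands the job in; it is judged then, once.
The state is a dict: "time_s": time; "qpos": joint angles; "qvel": joint speeds; "effort": joint torques, N m; "tcp_pos": TCP position; "tool_rot": TCP orientation; "contact_force": force on the tool from outside, world axes, zero at the start; "ft_torque": the same for the moment, N m; "opening": finger opening in m; "gripper_force": force on a finger pad.
Only numpy, scipy, OpenCV 4.12 (cv2) and the standard library are available. Lean on these libraries where they do the work, as an engineer would, in place of code of your own. Each camera call takes 0.05 s, during which the arm holds its last target. There are 200 camera calls.

## Working session

There is one attempt and no reset: what is moved stays moved. The work goes in short steps, each a Python script; the robot and the scene stay as the last script left them, time stands still between calls to the robot, and variables do not carry over. Pictures are saved under pics/ and viewed, at most 10 in all, crops included, and the job is handed in when it is done.

```bash
mkdir -p pics; ls; cat > h.py <<'E'
import numpy as np, cv2
from cell import arm
def cam(n):
    c=arm.read_camera(n); c['K']=np.array([[c['fx'],0,c['cx']],[0,c['fy'],c['cy']],[0,0,1.]]); c['d']=np.array(c['dist'],float); c['T']=np.array(c['T']); return c
def ray(c,uv):
    p=cv2.undistortPoints(np.array(uv,float).reshape(-1,1,2),c['K'],c['d']).reshape(-1,2)
    return np.c_[p,np.ones(len(p))]@c['T'][:3,:3].T
def onplane(c,uv,z):
    r=ray(c,uv); o=c['T'][:3,3]; return o+r*((z-o[2])/r[:,2])[:,None]
def cloud(c):
    v,u=np.mgrid[:480,:640]; r=ray(c,np.stack([u,v],-1).reshape(-1,2).astype(float))
    P=c['T'][:3,3]+r*c['range_z'].reshape(-1,1); P[c['range_z'].ravel()==0]=np.nan
    return P.reshape(480,640,3)
def proj(c,P):
    Ti=np.linalg.inv(c['T']); return cv2.projectPoints(np.array(P,float).reshape(-1,1,3),cv2.Rodrigues(Ti[:3,:3])[0],Ti[:3,3],c['K'],c['d'])[0].reshape(-1,2)
E
python3 - <<'E'
from h import *
import pickle
for n in('scene','top'):
    c=cam(n); pickle.dump(c,open(n+'.pkl','wb')); cv2.imwrite(f'pics/{n}0.png',c['color']); print(n,c['T'].round(3).tolist(),c['fx'])
print(arm.sense())
E
```

```text
pics
scene [[-0.357, -0.51, 0.783, -0.808], [-0.934, 0.189, -0.303, 0.506], [0.007, -0.839, -0.544, 1.059], [0.0, 0.0, 0.0, 1.0]] 617.9346297297441
top [[-0.015, -0.978, 0.21, 0.295], [-1.0, 0.013, -0.007, -0.017], [0.004, -0.21, -0.978, 1.401], [0.0, 0.0, 0.0, 1.0]] 529.841453772854
{'time_s': 0.1, 'qpos': array([ 1.1211707 ,  0.62922222,  0.03843831,  1.51826018, -0.02699108,
        0.99627951, -0.01999137]), 'qvel': array([-6.87805490e-04, -2.28962483e-03,  3.57533231e-04, -1.00005323e-03,
       -4.57011919e-06, -1.53826497e-03,  2.02350816e-03]), 'effort': array([ 3.19379171e-03, -5.64534330e+01,  1.23041287e+00, -1.93972349e+01,
        1.12482818e-02,  5.45815434e-03,  2.34238416e-05]), 'tcp_pos': array([ 0.24324033, -0.60220859,  0.24450376]), 'tool_rot': array([[ 9.27231768e-01,  3.74487442e-01, -6.35330258e-04],
       [ 3.74487981e-01, -9.27230515e-01,  1.52445397e-03],
       [-1.82087330e-05, -1.65144570e-03, -9.99998636e-01]]), 'contact_force': array([ 0.00604242, -0.40034542, -0.41734025]), 'ft_torque': array([0.04336684, 0.02257416, 0.0241137 ]), 'gripper_force': 0.0, 'opening': 0.08566256566834081}
```

View pics/scene0.png

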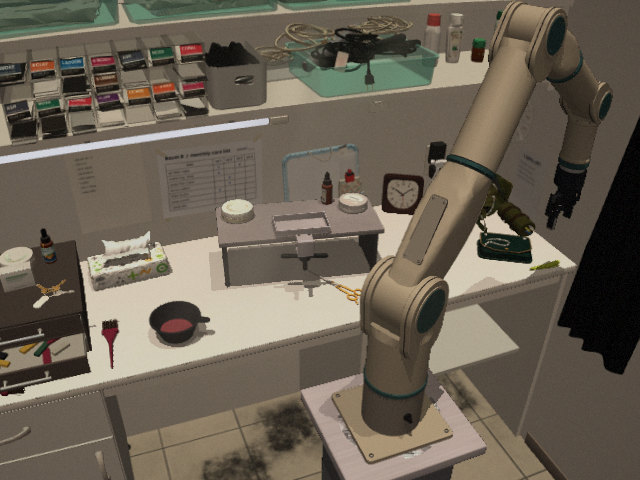

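View pics/top0.png

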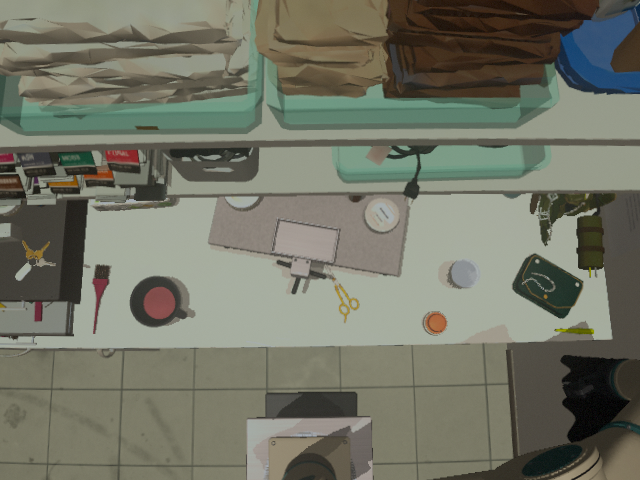

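Both views show the riser: in the top view its front edge runs from about (210,245) to (400,275), the tray is at (306,240), the spine at (300,267), and the knob arms at (295,285) and (328,272). Next I zoom in and measure.

```bash
python3 - <<'E'
import pickle
from h import *
t=pickle.load(open('top.pkl','rb'));s=pickle.load(open('scene.pkl','rb'))
a=cv2.resize(t['color'][185:305,200:420],None,fx=3.6,fy=3.6,interpolation=cv2.INTER_CUBIC)[:, :792]
b=cv2.resize(s['color'][190:310,205:395],None,fx=4,fy=4,interpolation=cv2.INTER_CUBIC)
cv2.imwrite('pics/tz.png',a);cv2.imwrite('pics/sz.png',b)
P=cloud(t)
m=(abs(P[...,2]-.166)<.006)&(P[...,0]>.3)
m=cv2.morphologyEx(m.astype('u1'),cv2.MORPH_OPEN,np.ones((3,3)))
n,l,st,_=cv2.connectedComponentsWithStats(m);k=1+st[1:,4].argmax();print(st[k])
# front edge: last board row per column
C=[];
for u in range(200,420):
    v=np.where(l[:,u]==k)[0]
    if len(v)>10: C.append((u,v.max()+.5))
C=np.array(C);w=onplane(t,C,.166)
g=np.ones(len(w),bool)
for _ in range(8):
    f=np.polyfit(w[g,1],w[g,0],1);r=w[:,0]-np.polyval(f,w[:,1]);g=abs(r)<.004
print('edge',f,g.sum(),'yaw',np.arctan(-f[0]),'y range',w[g,1].min(),w[g,1].max())
print('z board',np.nanmedian(P[l==k][:,2]), 'range of x at board', np.nanmin(P[l==k],0),np.nanmax(P[l==k],0))
for nm,uv in(('spine',(300,268)),('arm',(295,287)),('arm2',(332,275)),('upper shelf edge',(300,192)),('upper',(300,140)),('buds',(463,274))):
    print(nm,P[uv[1],uv[0]].round(3))
E
```

```text
[ 208  195  200   80 8083]
edge [0.1532747  0.55921759] 3 yaw -0.1520910348114855 y range -0.22408486428460625 0.08244302376524762
z board 0.16697937097368754 range of x at board [ 0.48947467 -0.24858558  0.16004548] [0.6865914  0.23337076 0.17196752]
spine [0.506 0.013 0.177]
arm [0.469 0.027 0.122]
arm2 [ 0.515 -0.067  0.008]
upper shelf edge [0.579 0.004 0.527]
upper [ 0.579 -0.002  0.748]
buds [ 0.5   -0.396  0.086]
```

View pics/tz.png

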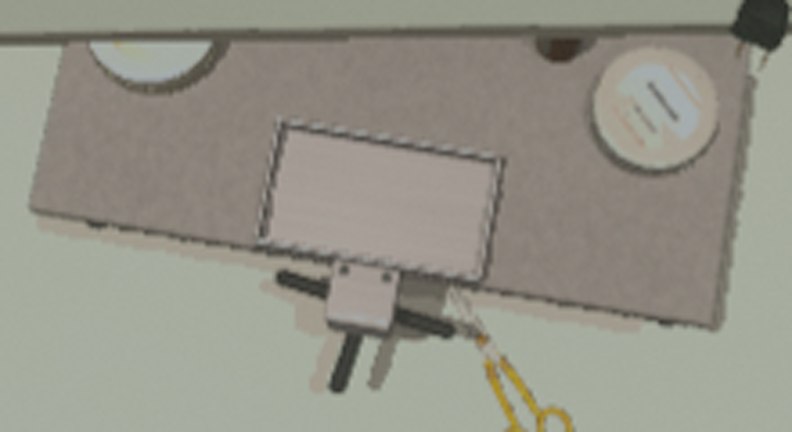

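View pics/sz.png

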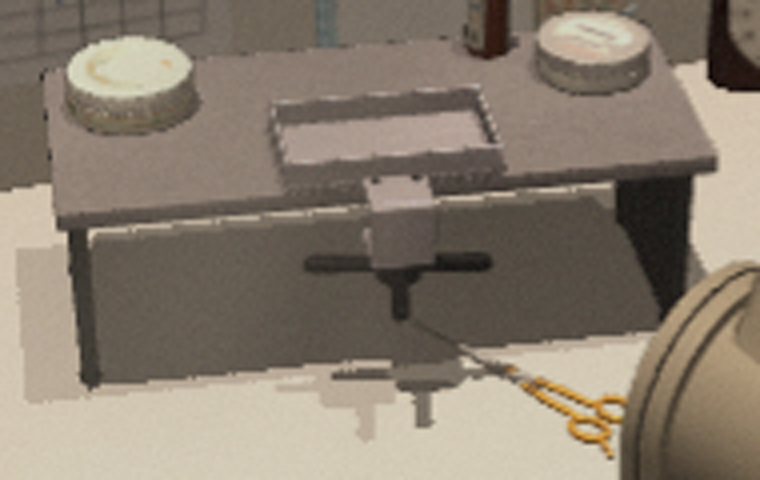

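The zoom of the top view shows the spine's front top edge from about (327,325) to (391,333). Its arms are roughly aligned with the riser, one pointing straight forward with its tip at (337,390). The scene zoom shows the same parts, with the spine's front top corners at (370,207) and (437,205). I triangulate these next.

```bash
cat > m.py <<'E'
import pickle
from h import *
t=pickle.load(open('top.pkl','rb'));s=pickle.load(open('scene.pkl','rb'))
tz=lambda p:np.array(p)/3.6+[200,185]-.36; sz=lambda p:np.array(p)/4+[205,190]-.375
def tri(a,b):
    d1=ray(t,[a])[0];d2=ray(s,[b])[0];o1=t['T'][:3,3];o2=s['T'][:3,3]
    k=np.linalg.lstsq(np.c_[d1,-d2],o2-o1,rcond=None)[0]; p=o1+d1*k[0];q=o2+d2*k[1]
    return (p+q)/2,np.linalg.norm(p-q)
for n,a,b in(('L',(30,207),(57,215)),('R',(717,325),(716,158)),('sL',(327,325),(370,207)),('sR',(391,333),(437,205)),('armtip',(337,390),(400,318)),('armR',(452,330),(491,263)),('armL',(278,277),(306,263))):
    p,e=tri(tz(a),sz(b)); print(n,p.round(4),round(e,4))
L=onplane(t,[tz((30,207)),tz((717,325)),tz((327,325)),tz((391,333))],.166);print(L.round(4))
# dark arms from top, colour mask
m=(t['color'].max(2)<70).astype('u1'); m[:258]=0;m[300:]=0;m[:,:270]=0;m[:,340:]=0
n,l,st,ce=cv2.connectedComponentsWithStats(m)
for k in range(1,n):
    if st[k,4]<15: continue
    v,u=np.where(l==k);w=onplane(t,np.c_[u,v],.115)[:,:2]
    x=cv2.fitLine(w.astype('f4'),cv2.DIST_L2,0,.01,.01).ravel();print(st[k],x.round(4),np.degrees(np.arctan2(x[1],x[0])),w.min(0),w.max(0))
# edge by brightness drop down the column, away from the spine
g=cv2.cvtColor(t['color'],cv2.COLOR_BGR2GRAY).astype(float); E=[]
for u in list(range(212,272))+list(range(340,396)):
    v0=int(np.interp(u,[208,399],[243,275])); c=g[v0-5:v0+6,u]; j=np.argmin(np.diff(c)); E.append((u,v0-5+j+.5))
w=onplane(t,E,.166); f=None; q=np.ones(len(w),bool)
for _ in range(6): f=np.polyfit(w[q,1],w[q,0],1);q=abs(w[:,0]-np.polyval(f,w[:,1]))<.003
print('edge',f,q.sum(),np.degrees(np.arctan(f[0])))
E
python3 m.py
```

```text
L [0.5741 0.2346 0.1647] 0.0016
R [ 0.4899 -0.2171  0.1623] 0.0067
sL [0.4912 0.0389 0.1771] 0.0068
sR [ 0.4852 -0.0043  0.173 ] 0.0028
armtip [0.4562 0.0331 0.1092] 0.0021
armR [ 0.4957 -0.0471  0.11  ] 0.0006
armL [0.5341 0.073  0.1136] 0.0021
[[ 0.5735  0.2336  0.166 ]
 [ 0.4879 -0.2195  0.166 ]
 [ 0.4916  0.0363  0.166 ]
 [ 0.4857 -0.0055  0.166 ]]
[277 261  14   7  47] [0.3195 0.9476 0.5284 0.0554] 71.36846 [0.51944729 0.03952963] [0.53486928 0.07158606]
[310 270  16   9  61] [ 0.337   0.9415  0.5007 -0.0267] 70.3049 [ 0.49093772 -0.04618668] [ 0.51125495 -0.00948389]
[292 278   8  16  53] [ 0.9442 -0.3293  0.4735  0.0268] -19.224905 [0.45497914 0.01762722] [0.49182405 0.03497628]
edge [0.18923944 0.52879827] 116 10.715902798250035
```

```bash
cat >> h.py <<'E'
A=np.arctan(.1885); ex=np.array([np.cos(A),-np.sin(A),0]); ey=np.array([np.sin(A),np.cos(A),0]); ez=np.array([0,0,1.])
edge=np.array([.531,.0075,0]) # middle of the front edge
def rot(tilt,sx):
    z=np.sin(tilt)*ex-np.cos(tilt)*ez; x=sx*ey; return np.c_[x,np.cross(z,x),z]
def tcp_of(tip,R): return np.asarray(tip)-arm.finger_overhang*R[:,2]
def fm():
    s=arm.sense(); return np.array(s['contact_force']),np.array(s['tcp_pos'])+arm.finger_overhang*np.array(s['tool_rot'])[:,2]
E
python3 - <<'E'
from h import *
print(arm.finger_overhang)
for tl in(20,30):
  for sx in(1,-1):
    R=rot(np.radians(tl),sx)
    for nm,tip in(('pre',edge-.1*ex+.2*ez),('push',edge-.06*ex+.134*ez),('push0',edge-.025*ex+.134*ez),('t0',edge-.045*ex+.098*ez),('tR',edge-.02*ex-.055*ey+.098*ez),('tL',edge-.035*ex+.05*ey+.098*ez),('up',edge-.06*ex+.18*ez)):
        q=arm.ik(tcp_of(tip,R),R); print(tl,sx,nm,None if q is None else np.round(q,2))
E
```

```text
0.014
20 1 pre [ 0.02  0.29 -0.33  2.41  1.08  0.28 -1.49]
20 1 push [ 0.51  0.69 -1.06  2.39  1.59  0.75 -1.97]
20 1 push0 [ 0.54  0.72 -1.06  2.3   1.55  0.77 -1.85]
20 1 t0 [ 0.5   0.81 -1.06  2.38  1.71  0.84 -2.04]
20 1 tR [ 0.66  0.82 -1.06  2.34  1.72  0.79 -1.87]
20 1 tL [ 0.39  0.83 -1.06  2.31  1.65  0.88 -2.05]
20 1 up [ 0.06  0.38 -0.33  2.35  1.2   0.28 -1.56]
20 -1 pre [ 0.55  0.43 -1.06  2.4   1.28  0.6   1.41]
20 -1 push [ 0.51  0.69 -1.06  2.39  1.59  0.75  1.17]
20 -1 push0 [ 0.54  0.72 -1.06  2.3   1.55  0.77  1.29]
20 -1 t0 [ 0.5   0.81 -1.06  2.38  1.71  0.84  1.1 ]
20 -1 tR [ 0.66  0.82 -1.06  2.34  1.72  0.79  1.27]
20 -1 tL [ 0.39  0.83 -1.06  2.31  1.65  0.88  1.09]
20 -1 up [ 0.55  0.55 -1.06  2.34  1.37  0.67  1.39]
30 1 pre None
30 1 push None
30 1 push0 None
30 1 t0 None
30 1 tR None
30 1 tL [ 0.31  0.88 -1.06  2.45  1.93  1.08 -2.4 ]
30 1 up None
30 -1 pre None
30 -1 push None
30 -1 push0 None
30 -1 t0 None
30 -1 tR None
30 -1 tL [ 0.31  0.88 -1.06  2.45  1.93  1.08  0.75]
30 -1 up None
```

```bash
python3 - <<'E'
from h import *
R=rot(np.radians(20),-1)
arm.set_gripper(0.0,40)
for z in (.36,.3,.26):
    P=tcp_of(edge-.085*ex+z*ez,R); q=arm.ik(P,R)
    print(z,None if q is None else np.round(q,2))
    if q is not None: break
arm.move_pose(P,R)
print(fm(),arm.sense()['opening'],arm.sense()['time_s'])
arm.move_linear(tcp_of(edge-.08*ex+.134*ez,R),.12)
f,p=fm();print(f,p,(p-edge)@ex,arm.sense()['time_s'],np.round(arm.sense()['qpos'],2))
c=cam('top');cv2.imwrite('pics/t1.png',cv2.resize(c['color'][185:345,200:420],None,fx=3.4,fy=3.4))
E
```

```text
0.36 [ 0.8   0.07 -1.07  2.1   0.32  0.71  2.49]
(array([0.28005625, 0.4324834 , 0.30873542]), array([0.44767431, 0.02264453, 0.35999919])) -0.00010997672768048282 3.25
[-0.84812413 -0.57631711  0.03794067] [0.45257354 0.02233497 0.13422518] -0.07981718265511645 5.2833 [ 0.22  0.52 -0.61  2.44  1.73  0.45  1.01]
```

View pics/t1.png

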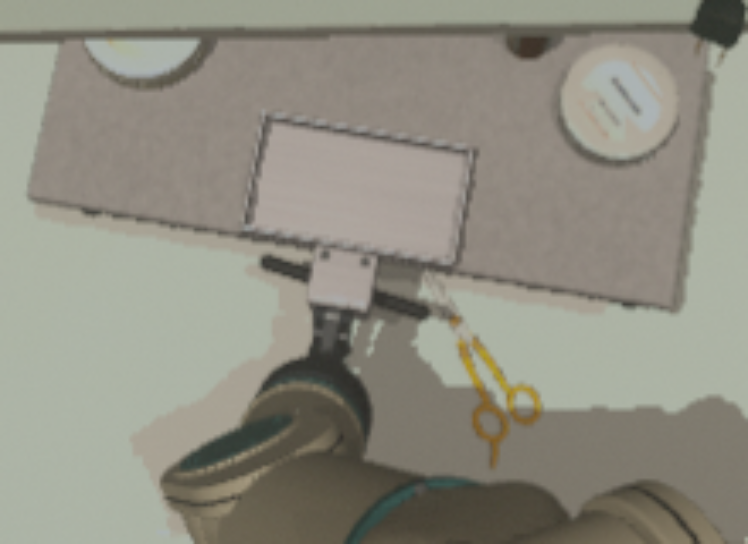

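The picture shows the shut fingers at about (330,330), directly in front of the spine at (340,285). I push now.

```bash
python3 - <<'E'
from h import *
R=rot(np.radians(20),-1); f0,_=fm(); s=-.08; L=[]
while s<-.010:
    s+=.0015 if s<-.035 else .0007
    arm.move_linear(tcp_of(edge+s*ex+.134*ez,R),.03)
    f,p=fm(); F=-(f-f0)@ex; L.append((round(s*1000,1),round(float((p-edge)@ex)*1000,1),round(float(F),1)))
    if F>18: break
print(L,arm.sense()['time_s'],f-f0)
E
```

```text
[(-78.5, -78.2, -0.0), (-77.0, -76.9, 0.4), (-75.5, -75.4, -0.4), (-74.0, -73.9, 0.5), (-72.5, -72.4, 0.1), (-71.0, -70.9, -0.1), (-69.5, -69.4, 0.2), (-68.0, -67.9, -0.4), (-66.5, -66.4, 0.4), (-65.0, -64.9, -0.6), (-63.5, -63.4, 1.1), (-62.0, -61.9, 0.1), (-60.5, -60.4, 0.7), (-59.0, -58.9, -0.2), (-57.5, -57.4, 0.7), (-56.0, -55.9, 0.8), (-54.5, -54.4, 0.5), (-53.0, -52.9, 0.6), (-51.5, -51.4, 0.6), (-50.0, -50.0, 1.1), (-48.5, -49.8, 5.5), (-47.0, -48.8, 7.2), (-45.5, -47.6, 7.6), (-44.0, -46.2, 6.8), (-42.5, -44.7, 8.0), (-41.0, -43.2, 7.7), (-39.5, -41.8, 7.6), (-38.0, -40.3, 7.6), (-36.5, -38.8, 7.2), (-35.0, -37.2, 8.3), (-34.3, -36.7, 8.1), (-33.6, -36.0, 8.1), (-32.9, -35.3, 8.7), (-32.2, -34.6, 8.2), (-31.5, -33.9, 9.3), (-30.8, -33.2, 8.6), (-30.1, -32.5, 7.9), (-29.4, -31.8, 7.9), (-28.7, -31.1, 7.8), (-28.0, -30.4, 9.4), (-27.3, -29.7, 8.3), (-26.6, -29.0, 8.6), (-25.9, -28.3, 8.2), (-25.2, -27.6, 8.7), (-24.5, -26.9, 8.6), (-23.8, -26.2, 8.7), (-23.1, -25.5, 8.9), (-22.4, -24.8, 9.5), (-21.7, -24.1, 7.9), (-21.0, -23.4, 8.0), (-20.3, -22.7, 9.0), (-19.6, -22.0, 7.8), (-18.9, -21.3, 7.5), (-18.2, -20.5, 7.9), (-17.5, -20.2, 10.1), (-16.8, -20.2, 12.3), (-16.1, -20.2, 14.6), (-15.4, -20.1, 16.0), (-14.7, -20.1, 18.8)] 20.0833 [-18.89242268   1.31213438  12.1118781 ]
```

```bash
cat > turn.py <<'E'
from h import *
import sys
R=rot(np.radians(20),-1); hub=edge+.013*ex+.001*ey; r=.055; Z=.098
off=lambda a:.006+.011*abs(np.cos(a))+.010*abs(np.sin(a))
dr=lambda a:-np.cos(a)*ex+np.sin(a)*ey
nn=lambda a:np.sin(a)*ex+np.cos(a)*ey
tip=lambda a,z,c=0:hub+r*dr(a)+(off(a)+c)*nn(a)+z*ez
def phi(p):
    d=p-hub; x,y=-d@ex,d@ey; a=np.arctan2(y,x); o=.02
    for _ in range(6): b=a-np.arcsin(off(b if _ else a)/np.hypot(x,y))
    return b
def turn(a0,aend,base=None,stop=.55,step=2.,clear=.008):
    """arm expected at a0 (deg); come down behind it, push ccw to aend or until snug"""
    a=np.radians(a0)
    arm.move_linear(tcp_of(tip(a,.14,clear),R),.1,R); arm.move_linear(tcp_of(tip(a,Z,clear),R),.08)
    arm.dwell(.1); f0=np.mean([fm()[0] for _ in range(3)],0); L=[]; T=[]; a+=np.radians(7); done=False
    while 1:
        a-=np.radians(step); arm.move_linear(tcp_of(tip(a,Z),R),.03)
        f,p=fm(); f=f-f0; b=phi(p); pc=p-hub-(off(b)-.006)*nn(b); t=-(pc[0]*f[1]-pc[1]*f[0])
        T.append(t); L.append((round(np.degrees(a)),round(np.degrees(b),1),round(t,3),round(float(-f@ex),1)))
        m=np.mean(T[-4:])
        if np.linalg.norm(f)>25: print('FORCE',f);break
        if base and m>stop*base/.35: done=True;break
        if not base and len(T)>8 and m>.62: done=True;break
        if np.degrees(b)<aend: break
    print(L,'done',done,arm.sense()['time_s'])
    f,p=fm(); b=phi(p); q=p+.006*nn(b)
    arm.move_linear(tcp_of(q,R),.05); q=q+(.14-q[2])*ez; arm.move_linear(tcp_of(q,R),.1)
    return np.degrees(b),done
E
python3 - <<'E'
from turn import *
p=fm()[1]; arm.move_linear(tcp_of(p-.035*ex,R),.1)
print(turn(8,-62))
E
```

```text
[(13, np.float64(12.8), np.float64(0.029), -0.8), (11, np.float64(10.8), np.float64(-0.048), 0.2), (9, np.float64(9.1), np.float64(0.021), -0.4), (7, np.float64(8.3), np.float64(0.244), -2.9), (5, np.float64(6.4), np.float64(0.29), -3.5), (3, np.float64(4.4), np.float64(0.268), -3.9), (1, np.float64(2.5), np.float64(0.3), -3.2), (-1, np.float64(1.0), np.float64(0.332), -3.6), (-3, np.float64(-0.3), np.float64(0.337), -3.3), (-5, np.float64(-2.2), np.float64(0.344), -3.4), (-7, np.float64(-4.2), np.float64(0.337), -3.9), (-9, np.float64(-6.2), np.float64(0.288), -2.3), (-11, np.float64(-8.2), np.float64(0.322), -2.7), (-13, np.float64(-10.2), np.float64(0.285), -3.2), (-15, np.float64(-12.2), np.float64(0.344), -3.0), (-17, np.float64(-14.3), np.float64(0.357), -2.2), (-19, np.float64(-16.3), np.float64(0.255), -2.3), (-21, np.float64(-18.4), np.float64(0.268), -2.4), (-23, np.float64(-20.4), np.float64(0.284), -1.5), (-25, np.float64(-22.4), np.float64(0.291), -1.3), (-27, np.float64(-24.4), np.float64(0.265), -1.2), (-29, np.float64(-26.5), np.float64(0.285), -0.4), (-31, np.float64
[... 244 characters left out ...]
np.float64(-38.2), np.float64(0.297), 0.1), (-43, np.float64(-40.2), np.float64(0.236), -1.0), (-45, np.float64(-42.1), np.float64(0.315), 0.4), (-47, np.float64(-44.1), np.float64(0.315), 1.1), (-49, np.float64(-46.1), np.float64(0.309), 1.0), (-51, np.float64(-48.2), np.float64(0.288), 0.9), (-53, np.float64(-50.1), np.float64(0.363), 2.2), (-55, np.float64(-52.1), np.float64(0.308), 2.2), (-57, np.float64(-54.0), np.float64(0.297), 2.0), (-59, np.float64(-56.1), np.float64(0.341), 3.0), (-61, np.float64(-58.1), np.float64(0.346), 3.5), (-63, np.float64(-60.1), np.float64(0.3), 2.5), (-65, np.float64(-62.1), np.float64(0.27), 2.7)] done False 31.9667
(np.float64(-62.06819682174887), False)
```

```bash
python3 - <<'E'
from turn import *
p=fm()[1]; arm.move_linear(tcp_of(p-.035*ex,R),.12); arm.move_linear(tcp_of(hub-.09*ex+.045*ey+.14*ez,R),.12)
c=cam('top');cv2.imwrite('pics/t2.png',cv2.resize(c['color'][185:345,200:420],None,fx=3.4,fy=3.4))
print(arm.sense()['time_s'])
print(turn(28,-62,base=.30,clear=.009))
E
```

```text
34.2
[(33, np.float64(32.7), np.float64(0.005), 0.9), (31, np.float64(31.8), np.float64(0.197), -2.2), (29, np.float64(30.6), np.float64(0.34), -4.7), (27, np.float64(28.8), np.float64(0.349), -4.7), (25, np.float64(27.0), np.float64(0.321), -4.8), (23, np.float64(25.0), np.float64(0.308), -4.4), (21, np.float64(23.1), np.float64(0.328), -3.0), (19, np.float64(21.1), np.float64(0.318), -3.1), (17, np.float64(19.2), np.float64(0.384), -2.3), (15, np.float64(17.1), np.float64(0.345), -1.6), (13, np.float64(15.1), np.float64(0.345), -1.8), (11, np.float64(13.2), np.float64(0.391), -2.8), (9, np.float64(11.1), np.float64(0.342), -2.8), (7, np.float64(9.2), np.float64(0.413), -2.9), (5, np.float64(7.4), np.float64(0.354), -3.0), (3, np.float64(5.5), np.float64(0.39), -3.2), (1, np.float64(3.6), np.float64(0.457), -3.8), (-1, np.float64(2.2), np.float64(0.421), -3.3), (-3, np.float64(1.0), np.float64(0.459), -3.9), (-5, np.float64(-0.2), np.float64(0.531), -4.1), (-7, np.float64(-2.0), np.float64(0.497), -3.8)] done True 40.9833
(np.float64(-2.0444125439396164), True)
```

View pics/t2.png

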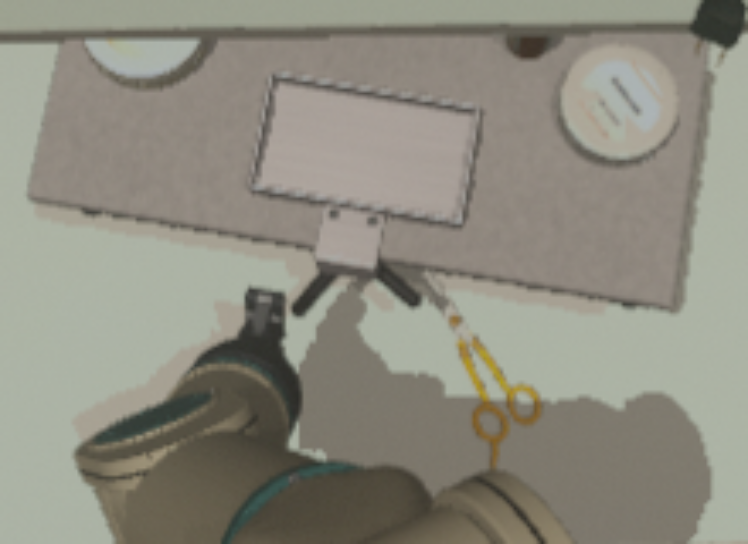

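```bash
python3 - <<'E'
from turn import *
print(turn(-2,-5.5,step=1.,clear=.007))
p=fm()[1]; arm.move_linear(tcp_of(p-.06*ex+.1*ez,R),.12)
c=cam('top');cv2.imwrite('pics/t3.png',cv2.resize(c['color'][185:345,200:420],None,fx=3.4,fy=3.4))
print(fm(),arm.sense()['time_s'])
E
```

```text
[(4, np.float64(4.0), np.float64(0.02), 0.4), (3, np.float64(2.9), np.float64(-0.075), 0.5), (2, np.float64(1.9), np.float64(0.093), -0.2), (1, np.float64(0.9), np.float64(-0.028), 0.1), (0, np.float64(-0.1), np.float64(-0.03), 0.7), (-1, np.float64(-1.1), np.float64(0.013), -0.1), (-2, np.float64(-1.6), np.float64(0.044), 0.1), (-3, np.float64(-1.8), np.float64(0.168), -1.1), (-4, np.float64(-2.0), np.float64(0.355), -2.5), (-5, np.float64(-2.1), np.float64(0.379), -2.7), (-6, np.float64(-2.3), np.float64(0.429), -3.0), (-7, np.float64(-2.8), np.float64(0.464), -3.0), (-8, np.float64(-3.7), np.float64(0.47), -2.7), (-9, np.float64(-4.5), np.float64(0.474), -2.6), (-10, np.float64(-5.5), np.float64(0.533), -3.3), (-11, np.float64(-6.5), np.float64(0.483), -4.1)] done False 46.9167
(np.float64(-6.460776761698313), False)
(array([0.29425075, 0.13887613, 0.1266639 ]), array([0.43182438, 0.04448081, 0.23928268])) 49.0083
```

View pics/t3.png

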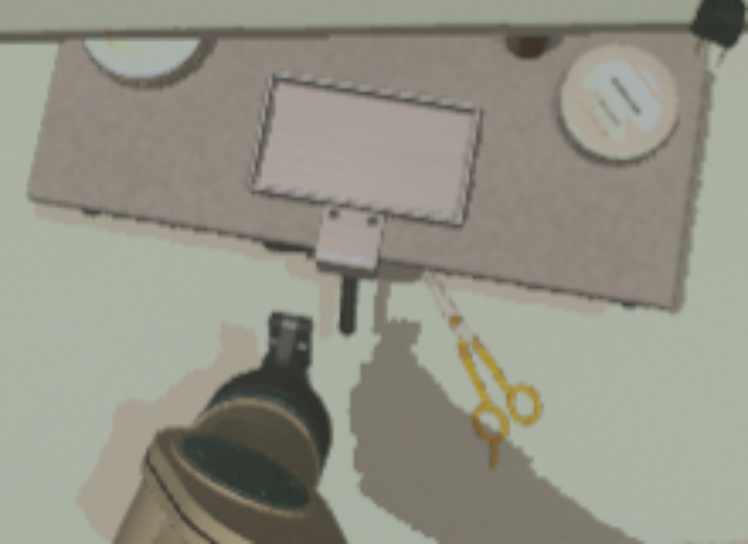

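The tray sits at the same pixels as in the earlier view, so the clamp is still home. The front arm points almost straight forward at (347,305), and the robot touches nothing.

```bash
python3 -c "
from cell import arm
print(arm.sign_off())"
```

```text
the job is handed in; nothing more can be done
None
```

The clamp was pushed home, the knob turned until it was snug at an estimated 0.55 N m (about 29 N on the pad, inferred from wrist force, not read directly), and the job was handed in at about 49 s with the robot clear; no verdict came back.

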